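# Sort the model-house parts and the clamp back into their trays

### The job

Clear up after the model-building session: put the two pale rafters, the two dark wall logs and the orange-gripped clamp from the bench into the blue trays that already hold their own kind. Lay each one flat on the floor of its tray beside what is there, not on top of anything, the wooden pieces lengthwise in the tray. Leave the model house and the glass jar undisturbed.

Things in the scene. Friction and masses are not known exactly. Their poses are not given: they have to be found in the camera images.
- rafter_a: first pale pine rafter strip of the model house, 130 x 16 x 12 mm (its long side x, width y, thickness z), with a slanting cut at each end and a 10 x 6 mm notch in its -y edge 30 mm from its centre towards -x, about 16 g. Lies flat on the bench. Origin at its centre (6 mm above what it lies on); its x axis runs along its length. Can be gripped across its 16 mm width at the centre.
- rafter_b: second pale pine rafter strip of the model house, 130 x 16 x 12 mm (its long side x, width y, thickness z), with a slanting cut at each end and a 10 x 6 mm notch in its -y edge 30 mm from its centre towards -x, about 16 g. Lies flat on the bench. Origin at its centre (6 mm above what it lies on); its x axis runs along its length. Can be gripped across its 16 mm width at the centre (just like the first; either may lie in either place in the tray).
- log_a: first dark stained wall log of the model house, 110 x 16 x 14 mm (its long side x, width y, height z), with bevelled edges and a notch 10 mm wide, 5 mm deep in its top near each end, 41 mm from its centre, about 18 g. Lies on the bench. Origin at its centre (7 mm above what it lies on); its x axis runs along its length. Can be gripped across its 16 mm width at the centre.
- log_b: second dark stained wall log of the model house, 110 x 16 x 14 mm (its long side x, width y, height z), with bevelled edges and a notch 10 mm wide, 5 mm deep in its top near each end, 41 mm from its centre, about 18 g. Lies on the bench. Origin at its centre (7 mm above what it lies on); its x axis runs along its length. Can be gripped across its 16 mm width at the centre (just like the first).
- clamp: black spring clamp with orange grips and jaw tips, closed, lying flat: 98 mm long along its x (jaws to +x as far as 48 mm, handles to -x, splayed to 52 mm wide), 20 mm thick along z, about 50 g. Origin at the centre of its pivot block (10 mm above what it lies on), which has straight sides 26 mm apart along y over 34 mm of its length and is the place to grip it.
- tray_rafters: fixed blue open tray that belongs to the rafters: outside 168 (along its x) x 144 (along its y) x 35 mm high, walls and floor 4 mm thick, one of three like trays, told apart by the stock in them. Two pale rafters lie in it lengthwise, one on the other, along its +y wall (fixed, up to 28 mm high). Origin at the centre of its underside, on the bench; z up. The floor is clear from y = -68 to y = +50 mm, x = -80 to +80 mm.
- tray_logs: fixed blue open tray that belongs to the logs: outside 168 (along its x) x 144 (along its y) x 35 mm high, walls and floor 4 mm thick, one of three like trays, told apart by the stock in them. Two dark logs lie in it lengthwise, one on the other, along its +y wall (fixed, up to 32 mm high). Origin at the centre of its underside, on the bench; z up. The floor is clear from y = -68 to y = +50 mm, x = -80 to +80 mm.
- tray_clamps: fixed blue open tray that belongs to the clamps: outside 168 (along its x) x 144 (along its y) x 35 mm high, walls and floor 4 mm thick, one of three like trays, told apart by the stock in them. One black clamp with yellow grips lies in it lengthwise in its +y half, jaws to +x (fixed, 24 mm high). Origin at the centre of its underside, on the bench; z up. The floor is clear from y = -68 to y = +12 mm, x = -80 to +80 mm.
- model_house: bystander, not to be disturbed: the half-built model log house, dark log walls under pale open rafters, loose on a white board of 220 x 170 mm (along its x and y), 160 mm high in all. Origin at the centre of the board's underside.
- jar: bystander, not to be disturbed: an empty open glass jar standing loose on the bench, 68 mm across, 82 mm high. Origin at the centre of its underside.
Not all that is in view belongs to the job. What is shaped like the rafter_a but purple is not meant. Of the things that look like the clamp, the smaller one is meant.

How it is judged:
By the outcome, as a careful person would: the job done as asked, in the order asked, and still so for the second after the job is handed in, with the robot touching nothing.
It also fails if it takes over 128 s, if anything falls off the work surface, if the arm or the gripper's body presses on something with over 40 N, if the wrist force passes 120 N, or if a joint passes its speed limit or range.

### The arm

A 6-joint arm with a two-finger parallel gripper is mounted at the origin on the work surface. World frame = base frame: x ahead of the robot, y to its left, z up, the work surface at z = 0. Lengths are in m, angles in rad, forces in N, time in s.
With the tool pointing down it reaches from about 0.35 to 0.8 m from the base axis. Payload 7.3 kg.
Tool frame: the origin (TCP) lies between the finger pads; the fingertips stand 25 mm ahead of it and the grasp point (between the pads) lies 6 mm ahead of it (r.tip_extent is the distance from the TCP to the fingertips, in m); z points along the fingers, y is the line along which they close (so a half turn about z gives the same grasp; the last joint's range is limited). The gripper opens to 85 mm and grips with 20 to 120 N. Pads are 22 mm wide; open, the fingers measure 114 mm over their backs; the gripper's body (76 mm by 85 mm) begins 54 mm behind the grasp point. The pads swing forward as they close: fully open they stand 13 mm farther back than shut.
Start: joints at [1.14, 0.342, 1.524, -0, 1.275, -0.146], TCP at [0.147, 0.504, 0.256] pointing down, gripper open.
Joint ranges: [-2.53, 2.53], [-0.77, 2.02], [0.04, 2.7], [-1, 4.14], [0.28, 2.66], [-3.11, 3.11]. Speed limits (rad/s): [2.57, 2.57, 3.14, 3.14, 3.14, 3.14].

### API

Orientations are given as a unit quaternion [x, y, z, w].
In Python, from workcell import r, command_gripper, optics gives the robot as it stands. The module is installed in compiled form; this text tells all that it offers. Calls block until the motion is done:
- r.reach(position, orientation): joint-space move of the TCP to a pose.
- r.move_straight(position, orientation=None, speed=0.15, max_force=None): straight line of the TCP; orientation=None keeps the orientation; speed is the mean speed in m/s. With max_force (N) it stops when the force on the tool has changed by that much, and returns True; else False.
- r.movej(angles): joint-space move.
- command_gripper(opening, force=None): finger opening in m; force is the grip in N (None keeps the last); returns when the fingers have stopped.
- r.hold(seconds).
- r.solve_ik(position, orientation): joint angles nearest the present ones, or None.
- r.read_state(): the state.
- optics.get_image(name): name is "side" or "top"; returns (picture, depth): 400x640x3 uint8, red, green, blue; 400x640 float32, m along the optical axis (not along the pixel's ray), 0 where there is no reading.
- optics.camera_model(name): a dict with "K" (3x3 intrinsics, pixels), "R" (3x3) and "t" (3): a world point X has camera coordinates R X + t. Camera axes: x right, y down, z forward; pixel columns grow to the right and rows downward; lengths in m; the calibration is good to about 2 mm. A picture is of the moment at which its call begins. camera_model takes no time and is no camera call.
A pose or a line that the arm cannot do raises r.PlanningError and nothing moves.
- r.finish_job(): hands the job in; it is judged then, once.
The state is a dict: "time_s": time; "joint_positions": joint angles; "dq": joint speeds; "tau": joint torques, N m; "eef_pos": TCP position; "eef_rot": TCP orientation; "contact_force": force on the tool from outside, world axes, zero at the start; "torque": the same for the moment, N m; "grip_width": finger opening in m; "grip_force": force on a finger pad.
Only numpy, scipy, OpenCV 4.12 (cv2) and the standard library are available. Lean on these libraries where they do the work, as an engineer would, in place of code of your own. Each camera call takes 0.05 s, during which the arm holds its last target. There are 200 camera calls.

## Working session

There is one attempt and no reset: what is moved stays moved. The work goes in short steps, each a Python script; the robot and the scene stay as the last script left them, time stands still between calls to the robot, and variables do not carry over. Pictures are saved under pics/ and viewed, at most 14 in all, crops included, and the job is handed in when it is done.

```bash
mkdir -p pics
python3 - <<'E'
from workcell import r, optics
import cv2, numpy as np
for n in ("top","side"):
    p,d=optics.get_image(n); cv2.imwrite(f"pics/{n}0.png",p[:,:,::-1]); np.savez(f"{n}0.npz",p=p,d=d)
    m=optics.camera_model(n); print(n,m["K"].tolist(),np.round(m["R"],3).tolist(),np.round(m["t"],3).tolist(), (d>0).mean())
print(r.read_state()["time_s"],r.tip_extent)
E
```

```text
top [[463.50237712589626, 0.0, 317.75595885428766], [0.0, 463.50237712589626, 198.94616362867473], [0.0, 0.0, 1.0]] [[-0.018, -1.0, -0.008], [-0.984, 0.019, -0.175], [0.176, 0.005, -0.984]] [0.031, 0.433, 1.15] 0.995921875
side [[476.75415875640886, 0.0, 320.4304823877201], [0.0, 476.75415875640886, 198.04485299419127], [0.0, 0.0, 1.0]] [[0.996, -0.085, 0.007], [-0.057, -0.729, -0.683], [0.063, 0.68, -0.731]] [-0.448, 0.096, 1.488] 0.99596484375
0.1 0.025
```

View pics/top0.png

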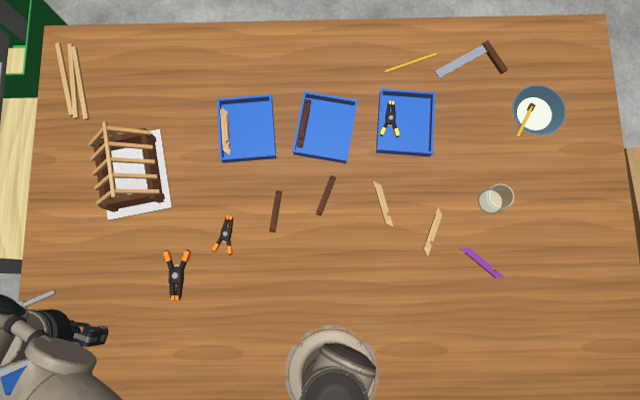

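View pics/side0.png

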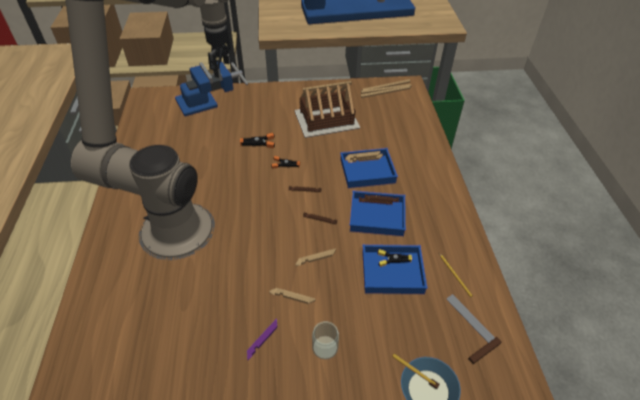

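The top view shows the rafter tray at (246,128), the log tray at (325,127) and the clamp tray at (405,122). The pieces to move are two rafters at (383,203) and (433,232), two logs at (275,211) and (326,195), and the small clamp at (225,235) with its jaws up. The large clamp at (176,275) and the purple strip are decoys, and the jar is at (495,198).

```bash
cat > h.py <<'E'
import numpy as np, cv2
from workcell import r, command_gripper, optics
def cast(name,uv,z):
    m=optics.camera_model(name); R,t=np.array(m["R"]),np.array(m["t"])
    uv=np.atleast_2d(uv).astype(float)
    d=(np.c_[uv,np.ones(len(uv))]@np.linalg.inv(m["K"]).T)@R
    c=-R.T@t
    return (c+d*((z-c[2])/d[:,2])[:,None])[:,:2]
def heights(name,d):
    m=optics.camera_model(name); R,t=np.array(m["R"]),np.array(m["t"])
    v,u=np.mgrid[:d.shape[0],:d.shape[1]]
    P=(np.dstack([u,v,np.ones_like(u)])@np.linalg.inv(m["K"]).T)*d[...,None]
    return (P-t)@R
def rect(xy):
    (cx,cy),(w,h),a=cv2.minAreaRect(np.float32(xy*1000))
    if w<h: w,h,a=h,w,a+90
    a=(a+90)%180-90
    return np.round([cx,cy,w,h,a],1)
E
cat > find.py <<'E'
from h import *
p,d=optics.get_image("top")
hsv=cv2.cvtColor(p,cv2.COLOR_RGB2HSV)
X=heights("top",d)
def comps(mask,amin):
    n,l,s,c=cv2.connectedComponentsWithStats(mask.astype(np.uint8))
    for i in range(1,n):
        if s[i,4]>=amin: 
            v,u=np.nonzero(l==i); yield np.c_[u,v]
print("trays")
H,S,V=[hsv[...,i].astype(int) for i in range(3)]
roi=np.zeros(d.shape,bool); roi[85:310,150:520]=True
for uv in comps((abs(H-109)<9)&(S>150)&(V>80)&roi,800):
    # rim: outer hull at z=0.035 
    rim=uv[X[uv[:,1],uv[:,0],2]>0.026]
    print(len(uv),uv.mean(0).round(),rect(cast("top",rim,.035)))
print("things")
Z=X[...,2]
for uv in comps((Z>.005)&roi,40):
    z=np.percentile(Z[uv[:,1],uv[:,0]],90)
    print(len(uv),uv.mean(0).round(),p[uv[:,1],uv[:,0]].mean(0).round(),round(z,4),rect(cast("top",uv,z)))
E
python3 find.py; python3 -c "
import cv2
p=cv2.imread('pics/top0.png')[80:290,150:450]; cv2.imwrite('pics/crop0.png',cv2.resize(p,None,fx=2.6,fy=2.6,interpolation=cv2.INTER_CUBIC))"
```

```text
trays
2754 [407. 123.] [ 639.7 -213.1  169.1  144.7   -5.5]
2813 [327. 128.] [ 6.305e+02  5.000e-01  1.694e+02  1.442e+02 -1.120e+01]
2786 [249. 128.] [631.7 210.5 168.9 144.5   3.9]
things
2220 [404. 121.] [ 77. 112. 173.] 0.0365 [ 638.2 -211.2  180.6  149.9   -6. ]
1956 [322. 125.] [ 78. 111. 176.] 0.0368 [629.7   2.5 179.3 151.  -12.2]
212 [517. 111.] [135. 145. 139.] 0.0582 [ 646.  -495.5  123.6   15.6   -5.4]
1711 [242. 127.] [ 98. 123. 175.] 0.0367 [630.  210.  182.6 149.9   3.9]
145 [253. 124.] [ 76. 133. 225.] 0.0084 [652.6 201.9  77.9  48.2  88.8]
1267 [158. 174.] [163. 147. 137.] 0.0771 [511.6 417.5 209.6  52.1   2.6]
43 [255. 141.] [ 78. 135. 226.] 0.0083 [6.056e+02 1.922e+02 3.370e+01 2.700e+01 3.000e-01]
256 [325. 195.] [105.  71.  53.] 0.0158 [448.8   3.3 110.2  19.7 -19.8]
283 [383. 203.] [214. 178. 131.] 0.0154 [ 422.  -145.3  128.2   17.7   14.2]
769 [495. 198.] [168. 158. 135.] 0.0807 [ 420.  -414.7   90.6   68.9  -53.9]
264 [275. 211.] [105.  70.  50.] 0.0165 [407.8 136.4 112.2  21.   -7.9]
288 [432. 231.] [213. 177. 130.] 0.0154 [ 348.3 -271.   128.    18.3  -21.5]
368 [225. 235.] [124.  88.  58.] 0.0217 [350.1 263.5  97.3  53.1 -12.2]
312 [482. 262.] [152.  84. 165.] 0.0153 [ 265.1 -390.1  127.2   21.8   47.5]
689 [176. 273.] [111.  79.  52.] 0.0268 [249.7 383.4 123.9  68.8   1.6]
```

View pics/crop0.png

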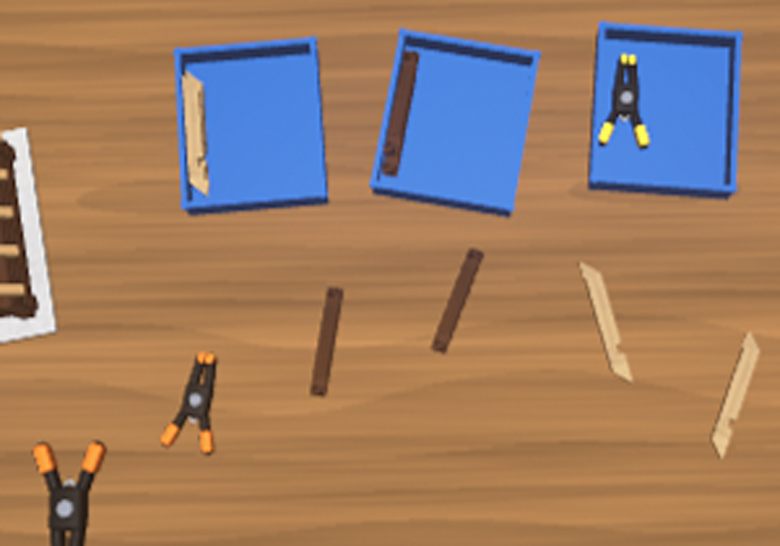

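```bash
cat > pick.py <<'E'
from h import *
from scipy.spatial.transform import Rotation as Ro
def quat(a): return (Ro.from_euler("z",a,degrees=True)*Ro.from_euler("x",180,degrees=True)).as_quat()
TR=dict(rafters=(.6317,.2105,3.9),logs=(.6305,.0005,-11.2),clamps=(.6397,-.2131,-5.5))
def target(tray,tx,ty):
    x,y,a=TR[tray]; c,s=np.cos(np.radians(a)),np.sin(np.radians(a))
    return np.array([x+c*tx-s*ty,y+s*tx+c*ty]),a
def move(name,xy,a,tray,tx,ty,zg=.027,opening=.05,rel=.030,force=40,zup=.17):
    txy,ta=target(tray,tx,ty)
    best=None
    for k in (0,180):
        qs=[r.solve_ik([*p,z],quat(b+k)) for p,b in ((xy,a),(txy,ta)) for z in (zup,zg)]
        if all(q is not None for q in qs):
            m=max(abs(q[5]) for q in qs)
            if best is None or m<best[0]: best=(m,k)
    m,k=best
    command_gripper(opening)
    r.reach([*xy,zup],quat(a+k))
    r.move_straight([*xy,.06]); 
    hit=r.move_straight([*xy,zg],speed=.06,max_force=15)
    command_gripper(0,force); w=r.read_state()["grip_width"]
    print(name,"j6",round(m,2),"hit",hit,"width",round(w,4))
    if w<.008: raise SystemExit("missed")
    r.move_straight([*xy,zup])
    r.reach([*txy,zup],quat(ta+k))
    r.move_straight([*txy,.06])
    hit=r.move_straight([*txy,zg+.0045],speed=.04,max_force=8)
    s=r.read_state(); print(" placed z",round(s["eef_pos"][2],4),"hit",hit,"w",round(s["grip_width"],4))
    command_gripper(rel); r.hold(.2)
    r.move_straight([*txy,.10],speed=.1); r.move_straight([*txy,zup])
    print(" t",round(r.read_state()["time_s"],1))
E
python3 - <<'E'
from pick import *
print("bolt",cast("top",[225.4,233.8],.02))
s=r.read_state(); e=s["eef_pos"]
r.move_straight([e[0],e[1],.30])
move("rafter_a",(.422,-.1453),14.2,"rafters",0,-32)if 0 else move("rafter_a",(.422,-.1453),14.2,"rafters",0,-.032)
p,d=optics.get_image("top"); cv2.imwrite("pics/top1.png",cv2.resize(p[80:290,150:450,::-1],None,fx=2.6,fy=2.6))
E
```

```text
bolt [[0.34989177 0.26255078]]
rafter_a j6 1.66 hit False width 0.0147
 placed z 0.0315 hit True w 0.0146
 t 11.6
```

View pics/top1.png

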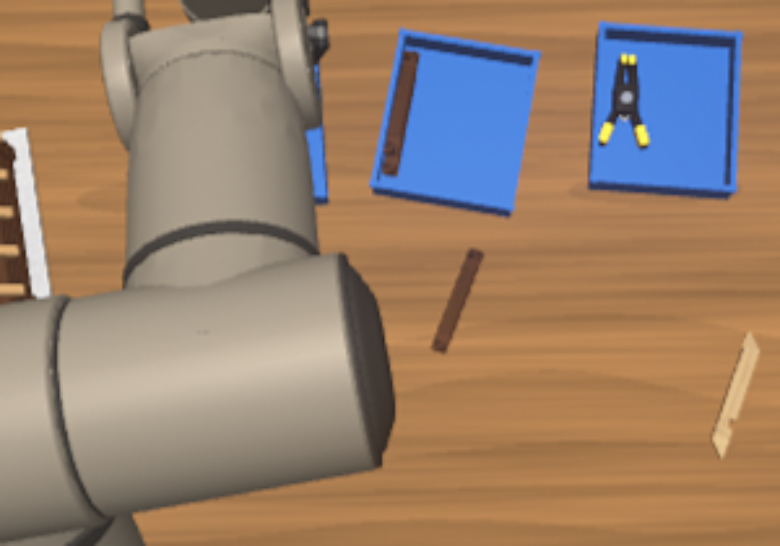

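The arm hides the rafter tray. I'll move over rafter_b and look from there.

Run:
```python
from pick import *
a=-21.5
q=min((quat(a+k) for k in (0,180)),key=lambda q:abs(r.solve_ik([.3483,-.271,.17],q)[5]))
r.reach([.3483,-.271,.17],q)
p,d=optics.get_image("top"); A=cv2.resize(p[80:290,60:360,::-1],(780,546)); cv2.imwrite("pics/top2.png",A)
```

```text
(no output)
```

View pics/top2.png

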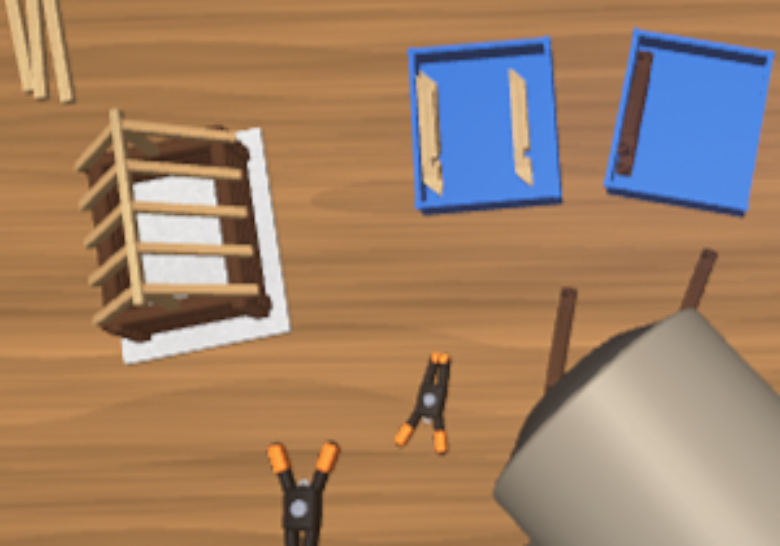

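The first rafter lies flat and lengthwise in its tray at crop (520,127), and the house is untouched. I'll go on with rafter_b and the logs.

Run:
```python
from pick import *
move("rafter_b",(.3483,-.271),-21.5,"rafters",0,.010)
move("log_a",(.4078,.1364),-7.9,"logs",0,-.032)
move("log_b",(.4488,.0033),-19.8,"logs",0,.010)
a=-12.2
q=min((quat(a+k) for k in (0,180)),key=lambda q:abs(r.solve_ik([.350,.2625,.17],q)[5]))
r.reach([.350,.2625,.17],q)
for n,c in (("top",(80,290,150,450)),("side",(60,320,220,520))):
    p,d=optics.get_image(n); cv2.imwrite(f"pics/{n}3.png",cv2.resize(p[c[0]:c[1],c[2]:c[3],::-1],None,fx=2.2,fy=2.2))
```

```text
rafter_b j6 1.72 hit False width 0.0144
 placed z 0.0315 hit True w 0.0147
 t 22.9
log_a j6 1.55 hit False width 0.0151
 placed z 0.0315 hit True w 0.0149
 t 33.4
log_b j6 1.48 hit False width 0.015
 placed z 0.0315 hit True w 0.0147
 t 41.9
```

View pics/top3.png

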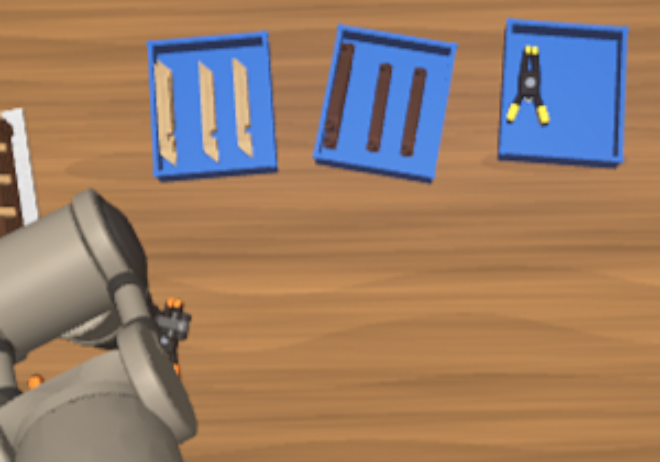

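View pics/side3.png

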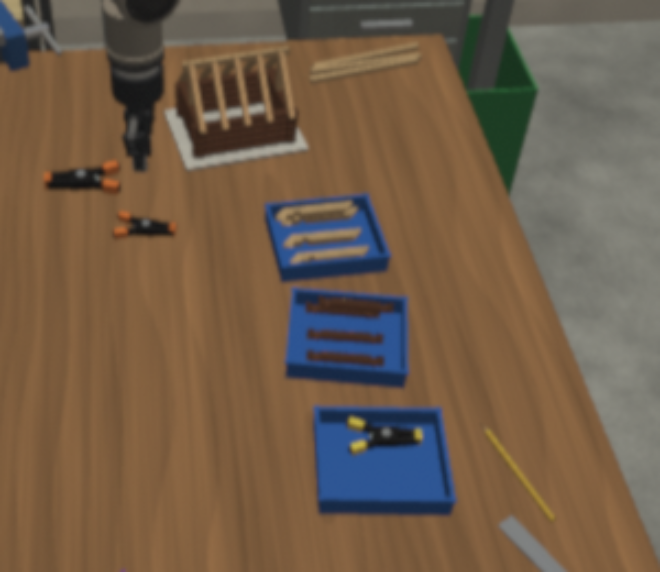

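Both rafters and both logs lie flat and lengthwise beside their stock: rafters at crop (207,110) and (243,107), logs at (379,107) and (413,112). The clamp is next.

Run:
```python
from pick import *
move("clamp",(.350,.2628),-12.2,"clamps",0,-.030,rel=.038)
r.reach([.35,.15,.3],r.read_state()["eef_rot"])
r.hold(.5)
for n,c in (("top",(80,290,80,520)),("side",(60,320,220,520))):
    p,d=optics.get_image(n); f=1.8; cv2.imwrite(f"pics/{n}4.png",cv2.resize(p[c[0]:c[1],c[2]:c[3],::-1],None,fx=f,fy=f))
```

```text
clamp j6 1.95 hit False width 0.0252
 placed z 0.0315 hit True w 0.0255
 t 52.6
```

View pics/top4.png

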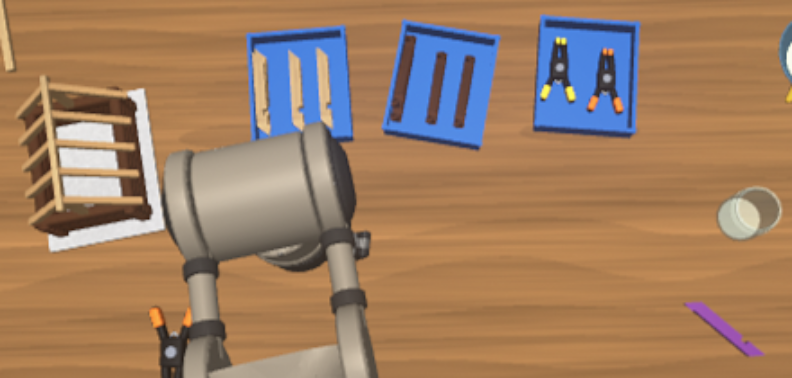

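View pics/side4.png

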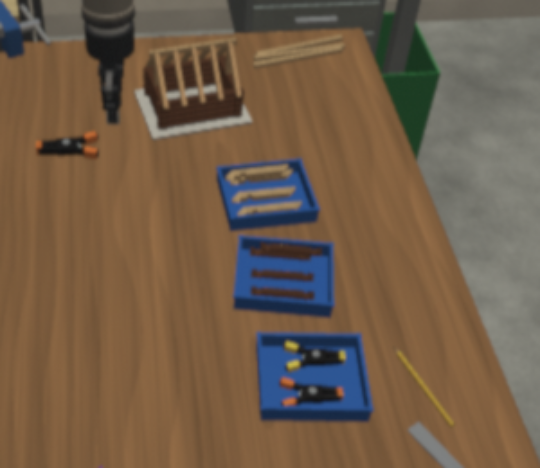

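The clamp lies flat at crop (606,80) beside the yellow one with its jaws to +x. All the pieces are in place, and the house and jar haven't moved.

```bash
python3 -c "
from workcell import r
print(r.finish_job())"
```

```text
the job is handed in; nothing more can be done
None
```

The job is handed in: both rafters, both logs and the small orange clamp lie flat in their own trays, and the last pictures show the house and jar where they were.

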